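Eject a formed bronze plate from the die and stand it in the tote

ROBOT

A 7-joint arm with a two-finger parallel gripper is mounted at the origin on the work surface. World frame = base frame: x ahead of the robot, y to its left, z up, the work surface at z = 0. Lengths are in m, angles in rad, forces in N, time in s.
With the tool pointing down it reaches from about 0.4 to 0.925 m from the base axis. Payload 5.6 kg.
Tool frame: the origin (TCP) lies on the centre line of the jaws, within the pads' length; the fingertips stand ahead of it and the grasp point (between the pads) lies 2 mm behind it (ctrl.tip_reach is the z of the fingertips in the tool frame, in m); z points along the fingers, y is the direction in which the jaws open and shut (so a half turn about z gives the same grasp; the last joint's range is limited). The gripper opens to 85 mm and grips with 20 to 120 N. Pads are 22 mm wide; open, the fingers measure 114 mm over their backs; the gripper's body (76 mm by 85 mm) begins 54 mm behind the grasp point. The pads swing forward as they close: fully open they stand 13 mm farther back than shut.
Start: joints at [1.09, 0.468, -0.012, 1.603, 0.006, 1.071, -0.056], TCP at [0.276, -0.589, 0.248] pointing down, gripper open.
Joint ranges: [-2.53, 2.53], [-0.31, 2.02], [-1.57, 1.55], [0.28, 2.44], [-1.29, 4.43], [0.15, 1.84], [-2.92, 2.92]. Speed limits (rad/s): [2.57, 2.57, 3.14, 3.14, 3.14, 3.14, 3.14].

INTERFACE

Orientations are given as a unit quaternion [w, x, y, z].
In Python, from plant import ctrl gives the robot as it stands.
- The arm moves only by the tool drive_tool, never from a script. Its argument "plan" is one flat list of numbers, 6 for each row, row after row: the shift along the world's x, y, z scaled (see below), then the turn, a rotation vector about the world's x, y, z scaled (see below). A call has 1 to 12 rows; each row shifts and turns the pose as measured when the row begins; what a row does not reach is not made up. The controller multiplies each number of a shift by 4 cm and each number of a turn by 4 degrees. A row lasts 1/8 s, in which the tool goes at most 62.5 mm and 10.7 degrees, less where a joint would pass 70% of its speed; a pose out of reach is approached as far as the arm can. A call with a number of a shift or a turn outside -1 to 1 is refused whole. A call with a gripper value outside its range is refused whole. "claw" is the opening, from -1 (shut) to 1 (fully open), so that 0 is half open, set as the call begins (left out, the last holds). The fingers move at their own pace and stop on an object; the grip force is fixed at half the most. Time passes only in rows, so rows that do not move let the fingers close. It gives the time, the measured TCP pose, the force and the opening at its end, in the units of the state.
- ctrl.observe(): the state, without advancing time (a new reading comes with each control period).
- ctrl.snapshot(name): name is "side" or "top"; returns a dict with "image" (480x640x3 uint8, blue, green, red), "fovy" (degrees; the focal length in pixels is half the picture's height over the tangent of half this angle, whatever the lens; pixels are square), "cx", "cy" (the principal point, pixels), "eye" and "attitude" of the camera in the world. Camera axes: x right, y down, z forward; pixel columns grow to the right and rows downward; lengths in m; the calibration is good to about 2 mm. A picture is of the moment at which its call begins. There is no depth.
- ctrl.close_job(): hands the job in, once; it reports no verdict.
Trained networks look in the newest picture that a camera, given by its name, has taken for a name from the list of things; names that differ only in an ending like _2 or _b are one class to them, and where a whole thing is asked for, a point or a joint stands for the part that bears it (a point fixed in the world has none). Each returns a list of dicts, best first, with "conf" (0 to 1); they miss things now and then, are a little off and sometimes report something else, mostly with a low value. They report only what shows in the picture. A call takes as long as a camera call. They do not tell look-alikes from the thing itself.
- ctrl.search_frame(camera, label): "rect" ([left, top, width, height] in pixels, round what is visible of it).
- ctrl.place_of(camera, label): "point" ([row, column] in pixels: a listed point, or the origin of a listed thing).
The state is a dict: "t": time; "q": joint angles; "joint_velocities": joint speeds; "effort": joint torques, N m; "tool_pos": TCP position; "ee_rot": TCP orientation; "force": force on the tool from outside, world axes, zero at the start; "ft_torque": the same for the moment, N m; "gripper_width": finger opening in m.
Only numpy, scipy, OpenCV 4.12 (cv2) and the standard library are available. Lean on these libraries where they do the work, as an engineer would, in place of code of your own. Each camera call takes 0.05 s, during which the arm holds its last target. There are 200 camera calls.

TASK

Push the red lever handle over, away from the robot, all the way to its stop so that the die's hinged floor tips the formed bronze plate up; then take the plate by its raised edge and lift it clear of the die. Stand it on end on the yellow pad in the free slot of the blue tote, feeling for the touch and setting it down gently, neither dropped nor pressed down hard, and let go. Leave the two finished plates in the tote, the loose bushes and the oil bottle as they are.

Things in the scene. Friction and masses are not known exactly. Their poses are not given: they have to be found in the camera images.
- plate: formed bronze plate, 110 x 90 x 12 mm (x, y, z), 0.65 kg, 24 mm hole in its middle. Origin: centre of its underside. It starts flat in the die cavity (x along the die's x, 3 mm gaps at the sides), too wide to pinch. Tipped up, its +x end stays down on a 10 mm lip at the hinge; its -x end rises, and the last 44 mm there overhang the hinged floor, so a finger fits under it
- plate_mid (a point): the centre of the formed plate's volume (6 mm above its underside); axes as the plate's
- die: fixed steel forming die on a green foot; top face 62 mm, cavity floor 50 mm above the bench. Origin: on the bench under the hinge axis of its ejector floor. The block spans x -150 to +45 mm, y -75 to +75 mm. -x is the side towards the robot
- hinge (a point): the hinge axis of the ejector floor (runs along the die's y), at the cavity's far end, 50 mm above the bench; axes as the die's
- ejector (a joint): angle of the hinged ejector floor and its lever (one rigid piece, the lever stands beside the die on its -y side): 0 flat, 1.05 at the stop, where the plate stands 60 degrees up from level. It is stiff (about 10 N at the handle) and stays where it is left
- handle (a point): centre of the red handle bar, 64 mm long along the die's y, 18 mm thick. It sits 140 mm from the hinge axis, 112 mm to the die's -y side, and at 0 leans 30 degrees towards the robot from upright; at the stop it leans 30 degrees away. Axes turn with the lever: at joint 0 as the die's
- tote: fixed blue tote, 250 mm (x) by 140 mm (y), rim 64 mm high, with a black insert (top 52 mm above the bench) that has three slots at x = -65, 0 and +65 mm, each 24 mm wide (x) and 128 mm long (y), floor 6 mm above the bench. Origin: centre of its underside
- pad: yellow pad, 22 x 120 x 3 mm, fixed on the floor of the one free slot. Origin: centre of its underside (6 mm above the bench); axes as the tote's. It is in a different slot from run to run
- done_a: finished bronze plate like the formed one, standing on end in a slot, 110 mm tall, 90 mm along y, 12 mm thick along x; loose. Origin: centre of its lower edge
- done_b: the second finished plate, the same, in another slot
- bush_a: loose bronze bush, 60 mm across, 60 mm tall, standing; origin at the centre of its underside
- bush_b: loose bronze bush, 52 mm across, 70 mm tall, standing; origin at the centre of its underside
- oiler: loose yellow oil bottle with a red cap, 56 mm across, 140 mm tall; origin at the centre of its underside
Things that resemble listed ones, but are neither listed nor needed, are in the scene too. What is shaped like the plate but green, pink or purple is not meant.

How it is judged:
By the outcome, as a careful person would: the job done as asked, in the order asked, and still so for the second after the job is handed in, with the robot touching nothing.
It also fails if it takes over 72 s, if anything falls off the work surface, if the arm or the gripper's body presses on something with over 40 N, if the wrist force passes 120 N, or if a joint passes its speed limit or range.

## Working session

There is one attempt and no reset: what is moved stays moved. The work goes in short steps, Python scripts to look and compute and a tool call to move; the robot and the scene stay as the last step left them, time stands still between calls to the robot, and variables do not carry over. Pictures are saved under pics/ and viewed, about 8 in all and at most 12, crops included, and the job is handed in when it is done.

Besides the shell and the picture viewer there is one more tool, called after "Request:" as a command line: name --argument value ..., lists and objects as JSON in quotes. drive_tool: Moves the arm, as the interface text tells. Its arguments: {"type":"object","properties":{"plan":{"type":"array","items":{"type":"number"}},"claw":{"type":"number"}},"required":["plan"]}

```bash
mkdir -p pics; ls; cat > h.py <<'E'
import numpy as np, cv2
from scipy.spatial.transform import Rotation as R
from plant import ctrl
def cam(s):
    f=240/np.tan(np.radians(s["fovy"])/2); a=np.array(s["attitude"],float)
    M=R.from_quat(np.r_[a[1:],a[0]]).as_matrix() if a.size==4 else a
    return f,s["cx"],s["cy"],np.array(s["eye"]),M
def atz(s,rc,z):
    f,cx,cy,e,M=cam(s); d=M@np.array([(rc[1]-cx)/f,(rc[0]-cy)/f,1]); return e+d*(z-e[2])/d[2]
def pix(s,p):
    f,cx,cy,e,M=cam(s); c=M.T@(np.array(p)-e); return np.array([cy+f*c[1]/c[2],cx+f*c[0]/c[2]])
def tri(ss,rcs):
    A=np.zeros((3,3));b=np.zeros(3)
    for s,rc in zip(ss,rcs):
        f,cx,cy,e,M=cam(s); d=M@np.array([(rc[1]-cx)/f,(rc[0]-cy)/f,1]); d/=np.linalg.norm(d); P=np.eye(3)-np.outer(d,d); A+=P;b+=P@e
    return np.linalg.solve(A,b)
E
python3 - <<'E'
from h import *
np.set_printoptions(precision=4,suppress=True)
S={}
for c in("side","top"):
    s=S[c]=ctrl.snapshot(c); cv2.imwrite(f"pics/{c}0.png",s["image"]); print(c,s["fovy"],s["cx"],s["cy"],s["eye"],s["attitude"])
zs=dict(plate=.05,plate_mid=.056,die=0,hinge=.05,handle=.171,tote=0,pad=.006,done_a=.009,bush_a=0,oiler=0)
for n,z in zs.items():
    for c in S:
        for d in ctrl.place_of(c,n)[:3]: print(n,c,round(d["conf"],2),np.round(d["point"],1),atz(S[c],d["point"],z))
o=ctrl.observe();print(o, ctrl.tip_reach)
E
```

```text
pics
side 54.427250085841585 325.3857292127489 237.63958341434423 [0.1044 0.6624 0.6582] [ 0.1315 -0.2721  0.8558 -0.4199]
top 46.0995059183515 313.8782801992559 232.5067955183396 [0.3517 0.0772 1.2023] [ 0.0629 -0.6937  0.7153 -0.0557]
plate side 0.93 [270.5 401.2] [0.3738 0.0197 0.05  ]
plate side 0.67 [286.9 297.6] [0.5104 0.1731 0.05  ]
plate side 0.66 [294.7 156.8] [0.7082 0.3388 0.05  ]
plate top 0.96 [322.  181.9] [0.3722 0.3584 0.05  ]
plate top 0.94 [309.4 378.6] [ 0.3855 -0.0402  0.05  ]
plate top 0.94 [144.5 213.8] [0.7444 0.2938 0.05  ]
plate_mid side 0.98 [262.1 407.9] [ 0.3721 -0.0038  0.056 ]
plate_mid side 0.76 [282.  295.9] [0.5171 0.1693 0.056 ]
plate_mid side 0.76 [377.5 401. ] [0.2567 0.2432 0.056 ]
plate_mid top 0.88 [249.1 274.1] [0.5143 0.1686 0.056 ]
plate_mid top 0.81 [304.8 377.1] [ 0.3946 -0.037   0.056 ]
plate_mid top 0.58 [371.6 256.4] [0.2705 0.208  0.056 ]
die side 0.82 [290.4 273.6] [0.5768 0.1687 0.    ]
die top 0.73 [224.8 275.1] [0.5754 0.1699 0.    ]
hinge side 0.66 [274.9 276.1] [0.5646 0.1708 0.05  ]
hinge top 0.77 [221.8 276.3] [0.5724 0.1635 0.
[... 900 characters left out ...]
856 0.1148 0.    ]
bush_a top 0.2 [136.1 412.1] [ 0.766  -0.1382  0.    ]
oiler side 0.7 [195.3 294.4] [ 0.7612 -0.1332  0.    ]
oiler top 0.92 [134.4 404.3] [ 0.7705 -0.1211  0.    ]
{'t': 1.1, 'q': array([ 1.09  ,  0.4675, -0.0116,  1.6027,  0.006 ,  1.0714, -0.0563]), 'joint_velocities': array([-0.0001, -0.0005, -0.001 ,  0.    , -0.0023,  0.0009, -0.001 ]), 'effort': array([  0.0002, -53.2229,   0.0217, -25.1628,   0.0115,   0.0012,
        -0.    ]), 'tool_pos': array([ 0.2755, -0.5887,  0.2483]), 'ee_rot': array([ 0.    ,  0.9761,  0.2171, -0.    ]), 'force': array([-0.0384,  0.2497, -0.2629]), 'ft_torque': array([ 0.0434, -0.0027, -0.0182]), 'gripper_width': 0.08524897002483657} 0.017
```

View pics.

View pics/top0.png

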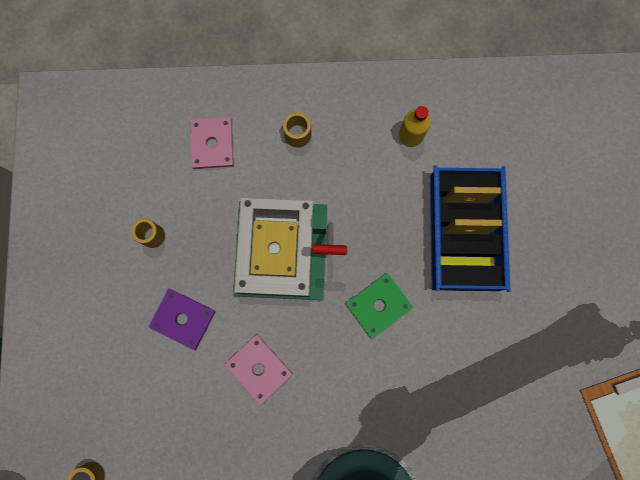

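View pics/side0.png

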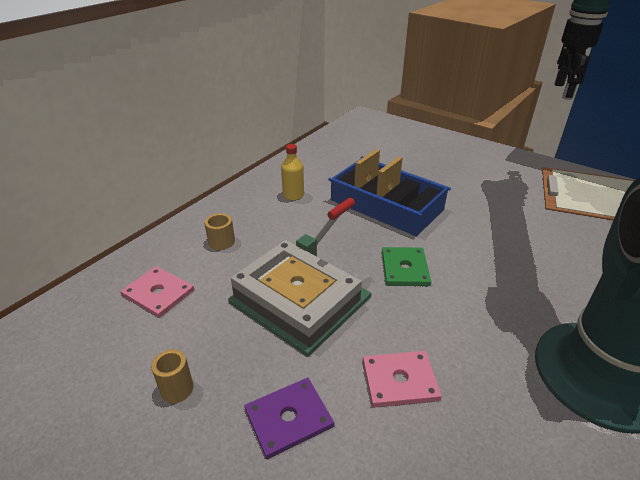

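Top: plate in die at px (274,248), handle (330,250), tote at (470,228); the yellow pad is at (468,261), in the slot nearest the robot. The side view agrees. Now the yaws of die and tote.

```bash
python3 - <<'E'
from h import *
np.set_printoptions(precision=4,suppress=True)
s=ctrl.snapshot("top"); im=s["image"]; hsv=cv2.cvtColor(im,cv2.COLOR_BGR2HSV)
def rect(mask,z,name):
    n,l,st,_=cv2.connectedComponentsWithStats(mask.astype(np.uint8)); i=1+st[1:,4].argmax()
    P=np.argwhere(l==i); W=np.array([atz(s,p,z)[:2] for p in P]).astype(np.float32)
    r=cv2.minAreaRect(W*1000); print(name,st[i],r); print(cv2.boxPoints(r))
H,Sa,V=hsv[...,0],hsv[...,1].astype(int),hsv[...,2].astype(int)
roi=np.zeros(H.shape,bool); roi[190:305,225:330]=1
rect((V>150)&(Sa<60)&roi,.062,"dietop")
rect((H>10)&(H<30)&(Sa>100)&(V>120)&roi,.062,"plate top")
roi[:]=0; roi[150:300,420:520]=1
rect((H>100)&(H<125)&(Sa>120)&roi,.064,"tote rim")
rect((H>24)&(H<35)&(Sa>150)&roi,.009,"pad")
roi[:]=0; roi[235:265,305:355]=1
rect(((H<8)|(H>172))&(Sa>150)&roi,.171,"handle")
for n,p in [("hinge",([221.8,276.3],[274.9,276.1])),("handle",([252.2,328.1],[209.5,342.6]))]:
    print(n,tri([s,ctrl.snapshot("side")],p))
E
```

```text
dietop [ 235  198   78   97 3152] ((520.8016967773438, 168.216064453125), (147.41397094726562, 194.3070831298828), 85.89125061035156)
[[418.6168 101.6595]
 [612.4245  87.7375]
 [622.9866 234.7726]
 [429.1789 248.6946]]
plate top [ 251  220   47   56 2148] ((517.3128662109375, 168.75889587402344), (90.05840301513672, 110.1980972290039), 85.77506256103516)
[[459.0461 127.9113]
 [568.9448 119.7928]
 [575.5796 209.6065]
 [465.6809 217.725 ]]
tote rim [ 431  165   79  127 2797] ((546.6324462890625, -231.66891479492188), (155.13604736328125, 259.7602844238281), 87.30813598632812)
[[ 413.2527 -303.0516]
 [ 672.7263 -315.2511]
 [ 680.0122 -160.2863]
 [ 420.5386 -148.0867]]
pad [442 257  51   9 420] ((482.72052001953125, -236.5390167236328), (106.33475494384766, 17.060056686401367), 88.21432495117188)
[[ 472.5379 -289.4148]
 [ 489.5897 -289.9464]
 [ 492.9031 -183.6633]
 [ 475.8514 -183.1317]]
handle [312 244  35  11 324] ((494.7601013183594, 58.127864837646484), (63.12837600708008, 17.499595642089844), 85.56671905517578)
[[483.5966  27.3345]
 [501.0439  25.9818]
 [505.9236  88.9213]
 [488.4763  90.274 ]]
hinge [0.5731 0.1635 0.0404]
handle [0.4888 0.0597 0.1707]
```

Request:
drive_tool --plan '[0.24,0.9,0,0,0,0.85,0.24,0.9,0,0,0,0.85,0.24,0.9,0,0,0,0.85,0.24,0.9,0,0,0,0.85,0.24,0.9,0,0,0,0.85,0.24,0.9,0,0,0,0.85,0.24,0.9,0,0,0,0.85,0.24,0.9,0,0,0,0.85,0.24,0.9,0,0,0,0.85,0.24,0.9,0,0,0,0.85,0.24,0.9,0,0,0,0.85,0.24,0.9,0,0,0,0.85]' --claw -1

```text
t: 2.75
tool_pos: [0.3921, -0.1463, 0.2501]
ee_rot: [0.004, 0.834, 0.551, 0.001]
force: [0.5, 0.2, -0.2]
gripper_width: -0.0003
```

Request:
drive_tool --plan '[0.22,0.87,0,0,0,0.8,0.22,0.87,0,0,0,0.8,0.22,0.87,0,0,0,0.8,0.22,0.87,0,0,0,0.8,0.22,0.87,0,0,0,0.8,0.22,0.87,0,0,0,0.8,0,0,0,0,0,0,0,0,-0.67,0,0,0,0,0,-0.67,0,0,0,0,0,-0.67,0,0,0,0,0,0,0,0,0]'

```text
t: 4.12
tool_pos: [0.4475, 0.0686, 0.1709]
ee_rot: [0.007, 0.727, 0.687, 0.004]
force: [-1.4, 0.2, 0.3]
gripper_width: -0.0001
```

Request:
drive_tool --plan '[0.5,-0.1,0,0,0,0,0.5,-0.1,0.1,0,0,0,0.5,-0.1,0.1,0,0,0,0.5,-0.05,0.1,0,0,0,0.5,-0.05,0.1,0,0,0,0.5,-0.05,-0.05,0,0,0,0.5,-0.05,-0.1,0,0,0]'

```text
t: 5.0
tool_pos: [0.5663, 0.0526, 0.1876]
ee_rot: [-0.008, 0.726, 0.687, -0.016]
force: [-8.1, 1.9, 7.0]
gripper_width: -0.0
```

Request:
drive_tool --plan '[0.5,-0.03,-0.1,0,0,0,0.5,-0.03,-0.15,0,0,0,0.4,-0.03,-0.15,0,0,0,0.3,-0.03,-0.1,0,0,0,0.3,0,0,0,0,0]'

```text
t: 5.62
tool_pos: [0.6124, 0.0494, 0.1741]
ee_rot: [-0.034, 0.724, 0.687, -0.05]
force: [-35.0, -1.9, 10.7]
gripper_width: -0.0001
```

Request:
drive_tool --plan '[-0.3,0,0,0,0,0,-0.6,0,0,0,0,0,-0.6,0,0.5,0,0,0,-0.8,0,1,0,0,0,-0.8,0,1,0,0,0,-0.8,0,0.7,0,0,0,-0.8,0,0,0,0,0]' --claw 0.2

```text
t: 6.5
tool_pos: [0.4198, 0.0461, 0.3145]
ee_rot: [-0.032, 0.727, 0.685, -0.049]
force: [-0.4, -0.6, -0.2]
gripper_width: 0.0512
```

```bash
python3 - <<'E'
from h import *
np.set_printoptions(precision=4,suppress=True)
o=ctrl.observe(); M=R.from_quat(np.roll(o["ee_rot"],-1)).as_matrix(); print(o["t"],o["tool_pos"],M,o["force"],o["gripper_width"])
S=[ctrl.snapshot(c) for c in("side","top")]
c=np.radians(-4.15); D=R.from_euler("z",c).as_matrix(); hg=np.array([.5732,.1644,.05])
def plate_pts(th):
    A=R.from_euler("y",th).as_matrix()
    return hg+(D@(A@np.array([[-.001,-.045,0],[-.001,.045,0],[-.111,.045,0],[-.111,-.045,0],[-.111,-.045,.012],[-.111,.045,.012],[-.001,.045,.012],[-.001,-.045,.012]]).T)).T
pp=plate_pts(1.05); print(pp)
out=[]
for s,r in zip(S,((100,330,200,440),(160,310,220,380))):
    im=s["image"].copy(); big=cv2.resize(im[r[0]:r[1],r[2]:r[3]],None,fx=2.2,fy=2.2)
    for p in pp:
        q=pix(s,p); cv2.circle(big,(int((q[1]-r[2])*2.2),int((q[0]-r[0])*2.2)),2,(255,0,255),-1)
    out.append(big)
h=max(b.shape[0] for b in out); out=[cv2.copyMakeBorder(b,0,h-b.shape[0],0,0,cv2.BORDER_CONSTANT) for b in out]
I=np.hstack(out);k=min(1,800/I.shape[1]); cv2.imwrite("pics/tip.png",cv2.resize(I,None,fx=k,fy=k))
E
```

```text
6.5 [0.4198 0.0461 0.3145] [[ 0.0579  0.9918 -0.114 ]
 [ 0.998  -0.0606 -0.0203]
 [-0.0271 -0.1126 -0.9933]] [-0.4193 -0.6043 -0.2126] 0.05118113002395313
[[0.5694 0.1196 0.0509]
 [0.576  0.2093 0.0509]
 [0.5214 0.2133 0.1463]
 [0.5149 0.1235 0.1463]
 [0.5252 0.1228 0.1523]
 [0.5318 0.2125 0.1523]
 [0.5863 0.2086 0.0568]
 [0.5798 0.1188 0.0568]]
```

View pics/tip.png

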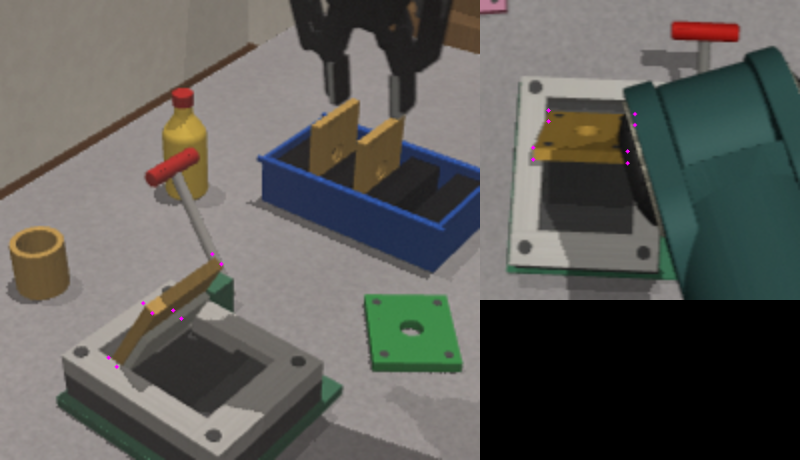

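Side view: lever leans away and the plate stands up in the die; top edge at (152,310)-(220,265) in the crop, matching the projected model at the stop within a few mm. Compute the grasp offset.

```bash
cat >> h.py <<'E'
def need(tcp,y,z):
    o=ctrl.observe(); C=R.from_quat(np.roll(o["ee_rot"],-1)); z=np.array(z)/np.linalg.norm(z); y=np.array(y)-z*np.dot(y,z); y/=np.linalg.norm(y)
    T=R.from_matrix(np.c_[np.cross(y,z),y,z]); print("t",o["t"],"shift u",np.round((np.array(tcp)-o["tool_pos"])/.04,2),"turn u",np.round(np.degrees((T*C.inv()).as_rotvec())/4,2),"F",np.round(o["force"],1),"w",round(o["gripper_width"],4))
E
python3 - <<'E'
from h import *
S=[ctrl.snapshot(c) for c in("side","top")]
p=[ctrl.place_of(c,"handle")[0]["point"] for c in("side","top")]; print("handle",tri(S,p), "expect .635 .048 .171")
d=np.array([.497,-.036,-.867]); g=np.array([.532,.1674,.1337])
need(g-.1*d,[.865,-.063,.4975],d)
E
```

```text
handle [0.6379003  0.0483542  0.16347935] expect .635 .048 .171
t 6.8 shift u [ 1.55  3.13 -2.28] turn u [-0.23 -9.17 -0.08] F [ 0.   0.1 -0.1] w 0.0509
```

Request:
drive_tool --plan '[0.05,0.35,0,-0.02,-0.92,0,0.05,0.35,0,-0.02,-0.92,0,0.1,0.35,-0.2,-0.02,-0.92,0,0.15,0.35,-0.2,-0.02,-0.92,0,0.2,0.35,-0.3,-0.02,-0.92,0,0.2,0.35,-0.3,-0.02,-0.92,0,0.2,0.35,-0.3,-0.02,-0.92,0,0.2,0.35,-0.3,-0.02,-0.92,0,0.2,0.35,-0.3,-0.02,-0.92,0,0.2,0,-0.3,-0.02,-0.92,0,0,0,0,0,0,0]' --claw 0.3

```text
t: 8.18
tool_pos: [0.4918, 0.1785, 0.2181]
ee_rot: [0.187, 0.705, 0.659, 0.185]
force: [-0.4, 0.0, 0.2]
gripper_width: 0.0552
```

```bash
python3 - <<'E'
from h import *
d=np.array([.497,-.036,-.867]); g=np.array([.532,.1674,.1337])
need(g-.1*d,[.865,-.063,.4975],d); need(g,[.865,-.063,.4975],d)
s=ctrl.snapshot("side"); cv2.imwrite("pics/pre.png",cv2.resize(s["image"][80:330,200:440],None,fx=2.2,fy=2.2))
E
```

```text
t 8.175 shift u [-0.24 -0.19  0.06] turn u [-0.19  0.17 -0.13] F [-0.4  0.   0.2] w 0.0552
t 8.175 shift u [ 1.01 -0.28 -2.11] turn u [-0.19  0.17 -0.13] F [-0.4  0.   0.2] w 0.0552
```

View pics/pre.png

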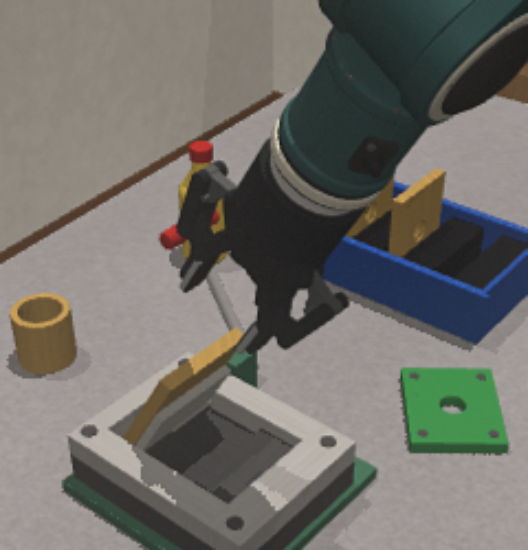

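Picture: open fingers above the plate's raised edge, plate edge at about (165,385)-(238,335), between the fingers; correct sideways, then slide down along the plate.

Request:
drive_tool --plan '[-0.24,-0.19,0.06,-0.19,0.17,-0.13,0,0,0,0,0,0,0.21,-0.02,-0.36,0,0,0,0.21,-0.02,-0.36,0,0,0,0.21,-0.02,-0.36,0,0,0]'

```text
t: 8.85
tool_pos: [0.5135, 0.1698, 0.1822]
ee_rot: [0.189, 0.709, 0.655, 0.179]
force: [0.5, 0.4, 0.6]
gripper_width: 0.0552
```

```bash
python3 - <<'E'
from h import *
d=np.array([.497,-.036,-.867]); g=np.array([.532,.1674,.1337])
need(g,[.865,-.063,.4975],d)
s=ctrl.snapshot("side"); cv2.imwrite("pics/pre2.png",cv2.resize(s["image"][130:310,230:400],None,fx=3,fy=3))
E
```

```text
t 8.85 shift u [ 0.46 -0.06 -1.21] turn u [-0.09  0.09  0.07] F [0.5 0.4 0.6] w 0.0552
```

View pics/pre2.png

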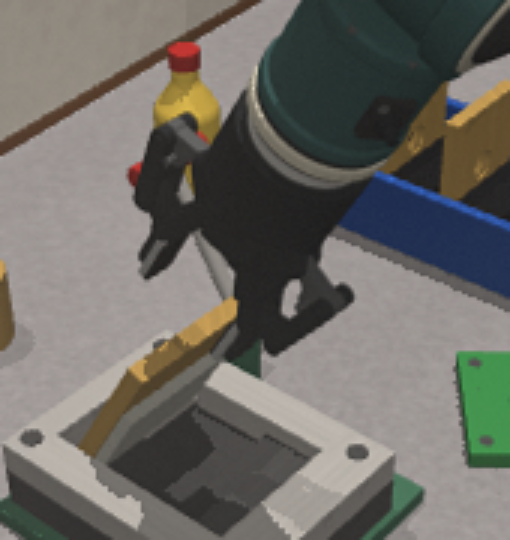

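Fingers at (145,270) and (240,345) straddle the plate's edge centre (185,340) in the crop, as planned; continue to grasp depth.

Request:
drive_tool --plan '[0.12,-0.02,-0.31,-0.05,0.05,0.05,0.12,-0.02,-0.31,-0.05,0.05,0,0.12,-0.02,-0.31,0,0,0,0.12,-0.02,-0.31,0,0,0]'

```text
t: 9.4
tool_pos: [0.5369, 0.1662, 0.1327]
ee_rot: [0.189, 0.71, 0.656, 0.176]
force: [0.2, -0.1, -0.2]
gripper_width: 0.0557
```

```bash
python3 - <<'E'
from h import *
d=np.array([.497,-.036,-.867]); g=np.array([.532,.1674,.1337])
need(g,[.865,-.063,.4975],d)
E
```

```text
t 9.4 shift u [-0.12  0.03  0.02] turn u [-0.02  0.01  0.08] F [ 0.2 -0.1 -0.2] w 0.0557
```

Request:
drive_tool --plan '[-0.12,0.03,0.02,0,0,0,0,0,0,0,0,0]'

```text
t: 9.65
tool_pos: [0.5325, 0.1675, 0.134]
ee_rot: [0.189, 0.71, 0.655, 0.176]
force: [-0.5, -0.1, 0.2]
gripper_width: 0.0554
```

Request:
drive_tool --plan '[0,0,0,0,0,0,0,0,0,0,0,0,0,0,0,0,0,0,0,0,0,0,0,0]' --claw -1

```text
t: 10.15
tool_pos: [0.5311, 0.1679, 0.1347]
ee_rot: [0.188, 0.71, 0.656, 0.176]
force: [1.0, 0.6, -3.7]
gripper_width: 0.0113
```

Request:
drive_tool --plan '[-0.05,0,0.2,0,0,0,-0.1,0,0.4,0,0,0,-0.1,0,0.5,0,0,0,-0.1,0,0.6,0,0,0,0,0,0.8,0,0,0,0,0,0.8,0,0,0,0,0,0.8,0,0,0,0,0,0,0,0,0]'

```text
t: 11.15
tool_pos: [0.5072, 0.1613, 0.2913]
ee_rot: [0.183, 0.714, 0.656, 0.163]
force: [-0.1, -0.3, -7.1]
gripper_width: 0.0107
```

```bash
python3 - <<'E'
from h import *
np.set_printoptions(precision=4,suppress=True)
need([.482,-.234,.25],[1,-.045,0],[0,0,-1])
s=ctrl.snapshot("side");t=ctrl.snapshot("top")
a=cv2.resize(s["image"][40:320,220:460],None,fx=1.6,fy=1.6)
b=cv2.resize(t["image"][150:310,410:530],None,fx=2.8,fy=2.8)
cv2.imwrite("pics/lift.png",np.hstack([a,b[:448]]) if b.shape[0]>=448 else a); print(a.shape,b.shape)
# slot fit in the top picture: profile along tote's x at z=.052
for y in(-.21,-.235,-.26):
    xs=np.arange(.42,.68,.002); v=[]
    for x in xs:
        q=pix(t,[x,y-.04*(x-.55),.052]); v.append(cv2.getRectSubPix(t["image"],(1,1),(float(q[1]),float(q[0])))[0,0].tolist())
    print(y); print(" ".join(f"{x*1000:.0f}:{b[0]}/{b[1]}/{b[2]}" for x,b in zip(xs,v) if x<.51))
for c in(("side",s),("top",t)):
    for n,z in(("tote",0),("pad",.006),("done_a",.009)):
        for d in ctrl.place_of(c[0],n)[:3]: print(n,c[0],round(d["conf"],2),np.round(d["point"],1),atz(c[1],d["point"],z))
E
```

```text
t 11.15 shift u [-0.63 -9.88 -1.03] turn u [0.57 7.06 0.55] F [-0.1 -0.3 -7.1] w 0.0107
(448, 384, 3) (448, 336, 3)
-0.21
420:52/31/19 422:64/31/13 424:116/60/28 426:159/84/40 428:145/78/40 430:83/51/35 432:33/31/33 434:32/29/31 436:32/30/31 438:31/31/31 440:33/32/31 442:32/31/32 444:31/31/32 446:32/31/32 448:31/31/31 450:32/32/32 452:31/31/32 454:31/31/31 456:30/31/31 458:32/32/33 460:31/31/31 462:31/31/31 464:30/31/30 466:30/30/31 468:31/31/32 470:33/64/63 472:47/164/159 474:51/186/181 476:45/176/180 478:43/173/180 480:43/173/180 482:43/173/180 484:44/172/180 486:43/172/180 488:44/107/105 490:22/30/26 492:5/6/5 494:12/12/12 496:25/24/24 498:32/31/32 500:31/31/32 502:31/31/32 504:30/30/31 506:30/30/32 508:31/30/32
-0.235
420:53/28/13 422:89/45/19 424:139/72/33 426:156/82/39 428:117/67/37 430:56/41/33 432:31/31/31 434:31/31/31 436:31/31/31 438:31/31/31 440:31/31/31 442:32/30/32 444:32/30/32 446:31/30/32 448:31/31/32 450:30/31/32 452:30/30/31 454:30/30/31 456:30/30/31 458:30/30/31 460:30/30/31 462:29/30/31 464:29/30/31 466:30/30/32 468:33/50/51 470:41/125/122 472:50/186/180 474:49/184
[... 579 characters left out ...]
63 472:48/185/180 474:45/178/179 476:43/172/180 478:42/172/180 480:43/172/180 482:43/173/180 484:45/158/163 486:44/94/90 488:28/17/9 490:6/6/6 492:12/12/12 494:30/30/30 496:29/29/30 498:28/28/29 500:29/29/30 502:30/29/31 504:29/28/29 506:29/27/29 508:30/30/29
tote side 0.91 [204.7 385.8] [ 0.5454 -0.233   0.    ]
done_a side 0.83 [193.1 364.7] [ 0.6105 -0.2363  0.009 ]
done_a side 0.58 [201.2 384. ] [ 0.5509 -0.232   0.009 ]
done_a side 0.44 [288.1 275.5] [0.5715 0.1683 0.009 ]
tote top 0.8 [227.3 461.7] [ 0.5571 -0.2329  0.    ]
pad top 0.69 [260.7 466.1] [ 0.4837 -0.2354  0.006 ]
done_a top 0.95 [205.4 460. ] [ 0.6035 -0.2304  0.009 ]
done_a top 0.88 [232.  462.9] [ 0.5453 -0.2324  0.009 ]
```

View pics/lift.png

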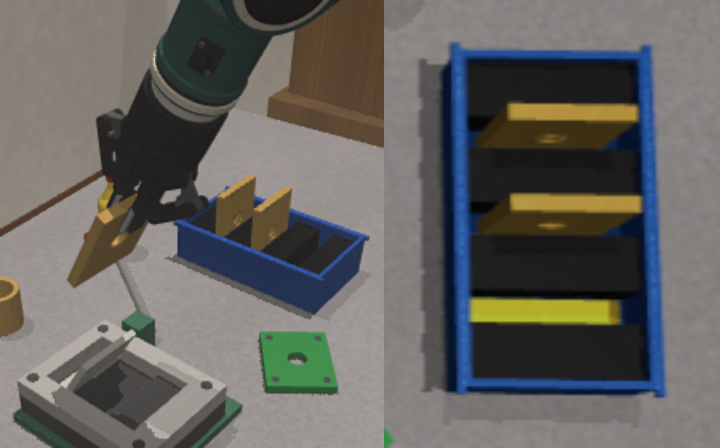

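Plate is in hand, hole clear of the fingers, hanging over the die; the slot edges at z=52 mm come out at x=.4695/.4938 (24.3 mm wide, matches), so its centre is x≈.482 at y≈-.234.

Request:
drive_tool --plan '[-0.06,-0.5,0,0.05,0.64,0.05,-0.06,-0.9,0,0.05,0.64,0.05,-0.06,-0.9,0,0.05,0.64,0.05,-0.06,-0.9,0,0.05,0.64,0.05,-0.06,-0.9,0,0.05,0.64,0.05,-0.06,-0.9,0,0.05,0.64,0.05,-0.06,-0.9,0,0.05,0.64,0.05,-0.06,-0.9,0,0.05,0.64,0.05,-0.06,-0.9,0,0.05,0.64,0.05,-0.06,-0.9,0,0.05,0.64,0.05,-0.06,-0.6,0,0.05,0.64,0.05,0,0,0,0,0,0]'

```text
t: 13.05
tool_pos: [0.478, -0.22, 0.2846]
ee_rot: [-0.006, 0.718, 0.696, -0.008]
force: [0.8, 0.7, -6.8]
gripper_width: 0.0107
```

```bash
python3 - <<'E'
from h import *
print(ctrl.observe()["tool_pos"]);need([.482,-.234,.20],[1,-.045,0],[0,0,-1])
E
```

```text
[ 0.47796461 -0.21999354  0.28457296]
t 13.05 shift u [ 0.1  -0.35 -2.11] turn u [ 0.04 -0.3  -0.2 ] F [ 0.8  0.7 -6.8] w 0.0107
```

Request:
drive_tool --plan '[0.1,-0.35,0,0.04,-0.3,-0.2,0,0,0,0,0,0,0,0,-0.7,0,0,0,0,0,-0.7,0,0,0,0,0,-0.7,0,0,0,0,0,-0.3,0,0,0,0,0,0,0,0,0]'

```text
t: 13.92
tool_pos: [0.4842, -0.2321, 0.1876]
ee_rot: [0.003, 0.721, 0.693, 0.002]
force: [0.9, -0.2, -6.5]
gripper_width: 0.011
```

```bash
python3 - <<'E'
from h import *
print(ctrl.observe()["tool_pos"]);need([.482,-.234,.125],[1,-.045,0],[0,0,-1])
s=ctrl.snapshot("side");t=ctrl.snapshot("top")
o=ctrl.observe(); C=R.from_quat(np.roll(o["ee_rot"],-1)).as_matrix(); out=[]
P=[o["tool_pos"]+C@np.array([a*.045,b*.006,c]) for a in(-1,1) for b in(-1,1) for c in(-.018,.092)]
Y=R.from_euler("z",-2.6,degrees=True).as_matrix()
Q=[np.array([.4817,-.234,.052])+Y@np.array([a*.012,b*.064,0]) for a in(-1,1) for b in(-1,1)]
for im,r,k in((s,(90,250,330,460),3),(t,(160,300,420,520),3)):
    b=cv2.resize(im["image"][r[0]:r[1],r[2]:r[3]],None,fx=k,fy=k)
    for p,c in[(p,(255,0,255)) for p in P]+[(p,(0,255,0)) for p in Q]:
        q=pix(im,p); cv2.circle(b,(int((q[1]-r[2]+.5)*k),int((q[0]-r[0]+.5)*k)),2,c,-1)
    out.append(b)
cv2.imwrite("pics/over.png",np.hstack([out[0][:420],out[1][:420]]))
E
```

```text
[ 0.48418304 -0.23208549  0.18759261]
t 13.925 shift u [-0.05 -0.05 -1.56] turn u [ 0.03  0.11 -0.06] F [ 0.9 -0.2 -6.5] w 0.011
```

View pics/over.png

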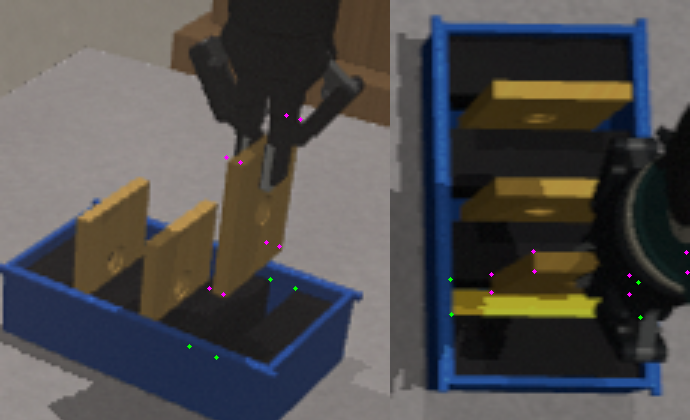

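Overlay: the plate stands upright over the free slot, slot corners (green) fit the black edges; the hole at (263,212) hints the plate hangs a few mm lower than modelled. Lower into the slot, then feel.

Request:
drive_tool --plan '[-0.06,-0.05,0,0.03,0.11,-0.06,0,0,-0.4,0,0,0,0,0,-0.4,0,0,0,0,0,-0.4,0,0,0,0,0,0,0,0,0]'

```text
t: 14.65
tool_pos: [0.4829, -0.2352, 0.1389]
ee_rot: [0.002, 0.723, 0.691, 0.001]
force: [-0.6, 0.2, -6.6]
gripper_width: 0.0114
```

```bash
python3 - <<'E'
from h import *
print(ctrl.observe()["tool_pos"]);need([.4817,-.234,.125],[1,-.045,0],[0,0,-1])
E
```

```text
[ 0.48293186 -0.2351958   0.13886543]
t 14.65 shift u [-0.03  0.03 -0.35] turn u [0.04 0.06 0.02] F [-0.6  0.2 -6.6] w 0.0114
```

Into the slot, 5 mm per row, then reading.

Request:
drive_tool --plan '[-0.03,0.03,-0.12,0.04,0.06,0.02,0,0,-0.12,0,0,0,0,0,-0.12,0,0,0,0,0,-0.12,0,0,0,0,0,-0.06,0,0,0]'

```text
t: 15.28
tool_pos: [0.4827, -0.2342, 0.1166]
ee_rot: [0.001, 0.723, 0.691, 0.0]
force: [0.7, 0.5, -7.1]
gripper_width: 0.0113
```

Request:
drive_tool --plan '[0,0,-0.06,0,0,0,0,0,-0.05,0,0,0,0,0,-0.05,0,0,0]'

```text
t: 15.65
tool_pos: [0.4829, -0.2343, 0.11]
ee_rot: [0.001, 0.723, 0.691, 0.0]
force: [-0.2, -0.4, -8.0]
gripper_width: 0.0112
```

Request:
drive_tool --plan '[0,0,-0.04,0,0,0,0,0,-0.04,0,0,0]'

```text
t: 15.9
tool_pos: [0.4829, -0.2343, 0.1066]
ee_rot: [0.001, 0.723, 0.691, 0.0]
force: [-0.0, 1.0, -6.9]
gripper_width: 0.0112
```

Request:
drive_tool --plan '[0,0,-0.04,0,0,0,0,0,-0.03,0,0,0]'

```text
t: 16.15
tool_pos: [0.483, -0.2344, 0.1037]
ee_rot: [0.001, 0.723, 0.691, 0.001]
force: [-0.3, -0.6, -7.6]
gripper_width: 0.0112
```

Request:
drive_tool --plan '[0,0,-0.03,0,0,0]'

```text
t: 16.27
tool_pos: [0.4831, -0.2344, 0.1028]
ee_rot: [0.001, 0.723, 0.691, 0.0]
force: [-2.4, 0.6, 5.3]
gripper_width: 0.0114
```

Touch felt (Fz from -7 to +5). Ease slightly, then read.

Request:
drive_tool --plan '[0,0,0.01,0,0,0]'

```text
t: 16.4
tool_pos: [0.4832, -0.2345, 0.1032]
ee_rot: [0.001, 0.723, 0.691, 0.001]
force: [-0.9, 0.0, -6.2]
gripper_width: 0.011
```

Request:
drive_tool --plan '[0,0,-0.01,0,0,0]'

```text
t: 16.52
tool_pos: [0.4833, -0.2344, 0.1028]
ee_rot: [0.001, 0.723, 0.691, 0.001]
force: [-0.5, -1.4, -3.3]
gripper_width: 0.011
```

Resting lightly on the pad; open a little.

Request:
drive_tool --plan '[0,0,0,0,0,0,0,0,0,0,0,0,0,0,0,0,0,0]' --claw -0.3

```text
t: 16.9
tool_pos: [0.4855, -0.2352, 0.1048]
ee_rot: [0.004, 0.723, 0.691, 0.002]
force: [0.2, -0.2, 0.1]
gripper_width: 0.0299
```

```bash
python3 - <<'E'
from h import *
o=ctrl.observe();print(o["force"],o["gripper_width"])
s=ctrl.snapshot("side"); cv2.imwrite("pics/rel.png",cv2.resize(s["image"][90:250,330:460],None,fx=3,fy=3))
E
```

```text
[ 0.20221853 -0.19638066  0.06775893] 0.029932386577629366
```

View pics/rel.png

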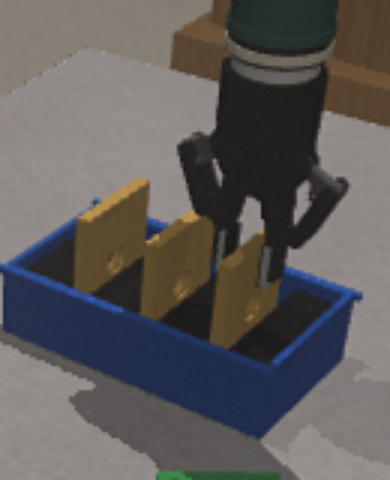

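The plate stands in the slot at (240,290), level with the other two, fingers free either side. Retreat straight up.

Request:
drive_tool --plan '[-0.03,0,0.2,0,0,0,0,0,0.4,0,0,0,0,0,0.5,0,0,0,0,0,0.8,0,0,0,0,0,0.8,0,0,0,0,0,0.8,0,0,0,-0.5,0,0.8,0,0,0,-0.5,-0.8,0,0,0,0,0,-1,0,0,0,0,0,-1,0,0,0,0,0,-1,0,0,0,0,0,0,0,0,0,0]'

```text
t: 18.45
tool_pos: [0.4438, -0.3904, 0.2983]
ee_rot: [0.012, 0.721, 0.693, 0.003]
force: [0.4, 0.2, -0.0]
gripper_width: 0.0301
```

```bash
python3 - <<'E'
from h import *
o=ctrl.observe();print(o["t"],o["tool_pos"],o["force"],o["gripper_width"])
out=[]
for c in("side","top"):
    out.append(cv2.resize(ctrl.snapshot(c)["image"],(400,300)) if c=="top" else cv2.resize(ctrl.snapshot(c)["image"],(400,300)))
cv2.imwrite("pics/end.png",np.hstack(out))
s=ctrl.snapshot("side");p=ctrl.place_of("side","handle"); print(p[:1], pix(s,[.6379,.0483,.1635]))
E
```

```text
18.45 [ 0.44376908 -0.39035361  0.29829893] [ 0.38357757  0.18048431 -0.00363704] 0.030073799392406602
[{'point': [184.3, 286.4], 'conf': 0.84}] [185.59947996 283.79873125]
```

View pics/end.png

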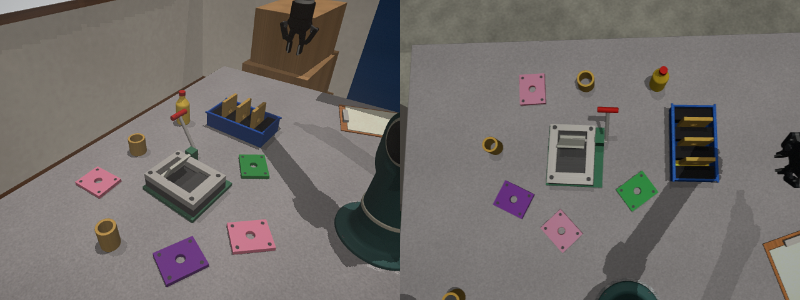

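Three plates stand in the tote (at (690,122), (692,142) and (695,162)). The lever is over and the die empty, and the bushes and oiler are where they were. Handing in.

```bash
python3 -c "
from plant import ctrl
print(ctrl.close_job())"
```

```text
the job is handed in; nothing more can be done
None
```

The formed plate now stands on end on the yellow pad in the free slot, released, and the job is handed in at about 18.5 s.

- **Lever:** I pushed it over until the force rose from about 8 N to 35 N. I took that as the stop. The handle then measured (0.638, 0.048, 0.163), about 8 mm from the expected stop position, mostly in height. It was in the same place before hand-in.
- **Plate:** I gripped it by its raised edge and lifted it clear of the die, then lowered it into the slot in steps of about 1–5 mm. The touch showed as a wrist force change from about -7 N to +5 N. I eased off to a light rest at -3 N before opening the fingers.
- **Last checks:** The final pictures show three plates standing in the tote and the die empty. The bushes and oil bottle look untouched by eye. The robot was clear with zero wrist force.
- **Disagreement:** One picture suggested the plate hung a few mm lower in the gripper than I had modelled. The touch came at a tool height of 0.103 m against a predicted 0.101 m, so it made no difference.

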